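# Dock the colour tray and lock the catch

## Robot

A 6-joint arm with a two-finger parallel gripper is mounted at the origin on the work surface. World frame = base frame: x ahead of the robot, y to its left, z up, the work surface at z = 0. Lengths are in m, angles in rad, forces in N, time in s.
With the tool pointing down it reaches from about 0.35 to 0.975 m from the base axis. Payload 7.1 kg.
Tool frame: the origin (TCP) lies on the centre line of the jaws, within the pads' length; the fingertips stand 22 mm ahead of it and the grasp point (between the pads) lies 3 mm ahead of it; z points along the fingers, y is the line along which they close (so a half turn about z gives the same grasp; the last joint's range is limited). The gripper opens to 88 mm and grips with 3 to 60 N. Pads are 20 mm wide; open, the fingers measure 115 mm over their backs; the gripper's body (75 mm by 178 mm) begins 61 mm behind the grasp point.
Start: joints at [1.115, 0.423, 1.63, -0, 1.089, -0.019], TCP at [0.264, 0.566, 0.245] pointing down, gripper open.
Joint ranges: [-3, 3], [-0.9, 2.11], [0.09, 2.58], [-1.31, 4.45], [0.11, 2.69], [-2.54, 2.54]. Speed limits (rad/s): [2.39, 2.39, 3.01, 3.14, 3.14, 3.14].

## Interface

Orientations are given as a unit quaternion [x, y, z, w].
In Python, from cell import bot gives the robot as it stands.
- The arm moves only by the tool drive_tool, never from a script. Its argument "increments" is a list of rows, each a list of 7 numbers: the shift along the tool's x, y, z in mm, then the turn, a rotation vector about the tool's x, y, z in rad, then the finger opening in mm, from 0 to 87.8. A call has 1 to 10 rows; each row is the pose to reach, as a shift and turn from the pose commanded when the call began, along the tool's axes at that moment; what a row does not reach only later rows make up. A row lasts 1/10 s, in which the tool goes at most 50 mm and 8.59 degrees, less where a joint would pass 70% of its speed; a pose out of reach is approached as far as the arm can. A call with a gripper value outside its range is refused whole. The fingers move at their own pace and stop on an object; "squeeze" is the grip in N (left out, the last holds). Time passes only in rows, so rows that repeat a pose let the fingers close. It gives the time, the measured TCP pose, the force, the opening and the grip force at its end, in the units of the state.
- bot.state(): the state, without advancing time (a new reading comes with each control period).
- bot.get_image(name): name is "scene" or "top" or "wrist"; returns the picture (400x640x3 uint8, red, green, blue); there is no depth.
- bot.calibration(name): a dict with "fx", "fy", "cx", "cy" (pixels), "k1" (the pictures are not rectified: a ray, as slopes to the right and down, at radius r is drawn at 1 + k1 r^2 times it, then the intrinsics apply), "xyz" and "rotation" of the camera in the world. Camera axes: x right, y down, z forward; pixel columns grow to the right and rows downward; lengths in m; the calibration is good to about 2 mm. A picture is of the moment at which its call begins: read the wrist's pose just before it. calibration takes no time and is no camera call; for the wrist camera it gives the pose at the moment of the call.
- bot.close_job(): hands the job in; it is judged then, once.
The state is a dict: "time_s": time; "joints": joint angles; "dq": joint speeds; "effort": joint torques, N m; "ee_pos": TCP position; "eef_rot": TCP orientation; "contact_force": force on the tool from outside, world axes, zero at the start; "torque": the same for the moment, N m; "width": finger opening in m; "grip_force": force on a finger pad.
Only numpy, scipy, OpenCV 4.12 (cv2) and the standard library are available. Lean on these libraries where they do the work, as an engineer would, in place of code of your own. Each camera call takes 0.05 s, during which the arm holds its last target. There are 200 camera calls.

## Task

Load the signwriter's colour tray into its blue bench dock: swing the yellow catch wide open, slide the tray, with its four paint tins standing in it and its white-label end facing out, under the rails until it is fully home against the back stop, then turn the catch back all the way across the mouth to lock it in. Keep the tray level so that no tin tips or falls out, and do not disturb the other things on the bench.

Things in the scene. Friction and masses are not known exactly. Their poses are not given: they have to be found in the camera images.
- dock: fixed blue dock, 220 (x) by 180 (y) by 53 mm. Origin: centre of its underside, on the bench. x is the direction the tray slides in, y across, z up. The tray slides on its 6 mm thick base plate between two rails, inner faces at y = +-79.5 mm, whose inward lips (underside 48 mm above the bench, inner edges at y = +-67 mm, from x = -76 mm inwards) go over the tray's flanges. Open above
- dock_mouth (a point): middle of the dock's mouth on its base plate, 94 mm along -x from the dock's origin, 6 mm above the bench: the outer ends of the rails, which flare out by about 6 mm a side from here to 24 mm further in
- dock_home (a point): where the tray's origin lies when it is fully home against the back stop: x = +5, y = 0, z = 6 mm in the dock's frame; same axes as the dock
- catch (a joint): angle of the yellow catch about its vertical axis. 0 = locked: arm along the dock's +y, across the mouth over the red mark. Grows anticlockwise from above; 1.57 = open: arm straight out of the dock (its -x). Stops at 0 and 1.65; the tray passes freely above 1.4. Stays where left (friction 0.06 N m). Arm 73 mm long from the axis, 12 mm wide, 19 to 31 mm above the bench
- catch_grip (a point): grip point on the catch's axis (x = -103, y = -103 mm in the dock's frame), 92 mm above the bench, in its finger grip: an upright yellow fin 36 mm long in the arm's direction, 12 mm thick, from 70 to 110 mm above the bench. Its y axis points along the arm and turns with it
- tray: loose grey tray, about 0.4 kg plus four tins of 0.1 kg. Origin: centre of its underside; x along its length, y across. 190 mm long, 120 mm wide, 34 mm high, six pockets; flanges widen it to 152 mm at 28 to 34 mm above its underside. Fits the rails with 3.5 mm each side and 8 mm under the lips. Its white-label end is at -x and must face out of the dock's mouth (tray x along dock x)
- tray_handle (a point): grip point at the middle of the tray's carrying handle, 114 mm above the tray's underside, over the centre of mass: a black square bar 12 by 12 mm along the tray's y, 100 mm clear between two upright posts; tins reach 64 mm above the underside
- tray_front (a point): middle of the tray's white-label end face, 95 mm from the tray's origin along its -x, 17 mm above its underside
- tin1: loose paint tin with a red lid and band, 48 mm diameter, 60 mm high, standing in one of the tray's four corner pockets (which one varies; centres at x = +-62, y = +-29 mm of the tray). Origin: centre of its underside
- tin2: loose paint tin with a blue lid and band, 48 mm diameter, 60 mm high, standing in one of the tray's four corner pockets (which one varies; centres at x = +-62, y = +-29 mm of the tray). Origin: centre of its underside
- tin3: loose paint tin with a yellow lid and band, 48 mm diameter, 60 mm high, standing in one of the tray's four corner pockets (which one varies; centres at x = +-62, y = +-29 mm of the tray). Origin: centre of its underside
- tin4: loose paint tin with a green lid and band, 48 mm diameter, 60 mm high, standing in one of the tray's four corner pockets (which one varies; centres at x = +-62, y = +-29 mm of the tray). Origin: centre of its underside
- jar: bystander: jar 60 mm diameter, 95 mm high, beside the dock's approach lane. Origin: centre of underside
- can: bystander: red spray can with a white cap, 63 mm diameter, 185 mm high, on the other side of the lane. Origin: centre of underside
- spirit: bystander: white spirit bottle 68 mm diameter, 200 mm high, beside the dock. Origin: centre of underside
- tape: bystander: yellow tape roll lying flat, 90 mm diameter, 24 mm high, beside the tray. Origin: centre of underside
- mug: bystander: blue open cup 76 mm diameter, 85 mm high, beside the tray. Origin: centre of underside
- driver: bystander: screwdriver lying on the bench, about 200 mm long

How it is judged:
By the outcome, as a careful person would: the job done as asked, in the order asked, and still so for the second after the job is handed in, with the robot touching nothing.
It also fails if it takes over 67 s, if anything falls off the work surface, if the arm or the gripper's body presses on something with over 40 N, if the wrist force passes 120 N, or if a joint passes its speed limit or range.

## Working session

There is one attempt and no reset: what is moved stays moved. The work goes in short steps, Python scripts to look and compute and a tool call to move; the robot and the scene stay as the last step left them, time stands still between calls to the robot, and variables do not carry over. Pictures are saved under pics/ and viewed, at most 11 in all, crops included, and the job is handed in when it is done.

Besides the shell and the picture viewer there is one more tool, called after "Emit:" by a JSON object that holds its "fn" and its "kwargs". drive_tool: Moves the arm, as the interface text tells. Its arguments: {"type":"object","properties":{"increments":{"type":"array"},"squeeze":{"type":"number"}},"required":["increments"]}

```bash
mkdir -p pics; ls; python3 - <<'E'
from cell import bot
import cv2,numpy as np
np.set_printoptions(precision=4,suppress=True)
for n in ["scene","top"]:
    im=bot.get_image(n); cv2.imwrite(f"pics/{n}0.png",im[:,:,::-1])
    c=bot.calibration(n); print(n,c)
s=bot.state();print(s)
print(bot.calibration("wrist"))
E
```

```text
pics
scene {'fx': 433.6712680349589, 'fy': 433.6712680349589, 'cx': 313.1260768669911, 'cy': 205.35054494187432, 'k1': 0.012206794321206329, 'xyz': array([ 1.088 , -0.6753,  0.9052]), 'rotation': array([ 0.8604,  0.3226, -0.1281, -0.3731])}
top {'fx': 361.664275638869, 'fy': 361.664275638869, 'cx': 324.64422126241055, 'cy': 200.2492173542194, 'k1': -0.031413829801871414, 'xyz': array([ 0.4298, -0.0087,  1.1978]), 'rotation': array([-0.7003,  0.7124, -0.0366,  0.0264])}
{'time_s': 0.1, 'joints': array([ 1.115 ,  0.4238,  1.6306, -0.    ,  1.0886, -0.019 ]), 'dq': array([-0.0011, -0.0009, -0.0017, -0.    , -0.0013, -0.    ]), 'effort': array([  0.0006, -54.562 , -27.4323,   0.0646,   0.0188,  -0.    ]), 'ee_pos': array([0.2642, 0.5659, 0.244 ]), 'eef_rot': array([ 0.2167,  0.9762, -0.0007, -0.0001]), 'contact_force': array([0.1613, 0.8057, 0.1997]), 'torque': array([-0.027 ,  0.0189,  0.0279]), 'grip_force': 0.0, 'width': 0.0876484054626349}
{'fx': 312.988248772554, 'fy': 312.988248772554, 'cx': 317.375677308855, 'cy': 200.55074199813046, 'k1': -0.036558794656186756, 'xyz': array([0.1979, 0.598 , 0.3835]), 'rotation': array([0.8354, 0.5325, 0.0732, 0.1151])}
```

View pics/top0.png

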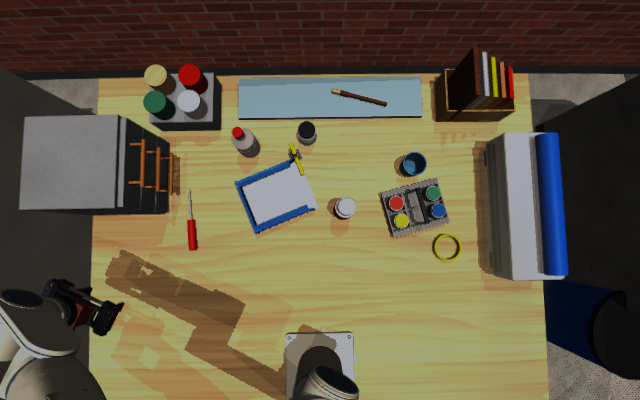

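View pics/scene0.png

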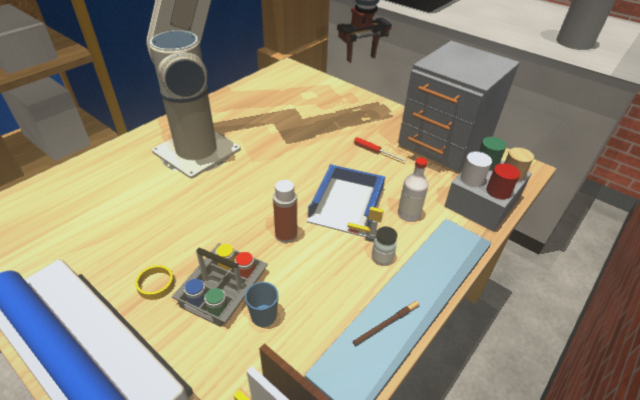

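```bash
python3 - <<'E'
import cv2
t=cv2.imread("pics/top0.png")[135:265,225:475]; s=cv2.imread("pics/scene0.png")[160:340,165:415]
a=cv2.resize(t,None,fx=2.4,fy=2.4,interpolation=3)[:, :]; b=cv2.resize(s,None,fx=1.6,fy=1.6,interpolation=3)
import numpy as np
o=np.zeros((600,600,3),'uint8'); o[:312]=a; o[312:,:400]=b[:288]
cv2.imwrite("pics/c1.png",o)
E
cat > h.py <<'E'
import cv2,numpy as np
from scipy.spatial.transform import Rotation as R
from cell import bot
np.set_printoptions(precision=4,suppress=True)
def ray(c,uv):
    K=np.array([[c['fx'],0,c['cx']],[0,c['fy'],c['cy']],[0,0,1]])
    p=cv2.undistortPoints(np.array(uv,float).reshape(-1,1,2),K,np.array([c['k1'],0,0,0,0.]))[:,0]
    return np.array(c['xyz']),R.from_quat(c['rotation']).apply(np.c_[p,np.ones(len(p))])
def onplane(c,uv,z):
    o,d=ray(c,uv); return o+d*((z-o[2])/d[:,2:])
def tri(c1,u1,c2,u2):
    o1,d1=ray(c1,u1);o2,d2=ray(c2,u2);out=[]
    for a,b in zip(d1,d2):
        t=np.linalg.lstsq(np.c_[a,-b],o2-o1,rcond=None)[0]
        p,q=o1+a*t[0],o2+b*t[1]; out.append([*(p+q)/2,np.linalg.norm(p-q)])
    return np.array(out)
def proj(c,P):
    q=R.from_quat(c['rotation']).inv().apply(np.atleast_2d(P)-c['xyz']); p=q[:,:2]/q[:,2:]
    return p*(1+c['k1']*(p**2).sum(1)[:,None])*[c['fx'],c['fy']]+[c['cx'],c['cy']]
E
```

```text
(no output)
```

View pics/c1.png

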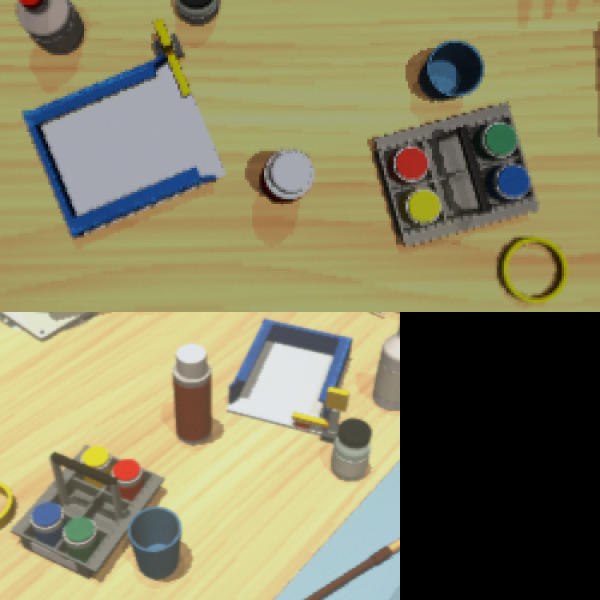

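```bash
cat >> h.py <<'E'
def blobs(im,lo,hi,box=None,amin=15):
    h=cv2.cvtColor(im,cv2.COLOR_BGR2HSV); m=cv2.inRange(h,np.array(lo),np.array(hi))
    if box: k=np.zeros_like(m); k[box[1]:box[3],box[0]:box[2]]=1; m*=k
    cs,_=cv2.findContours(m,cv2.RETR_EXTERNAL,cv2.CHAIN_APPROX_NONE)
    return sorted([c for c in cs if cv2.contourArea(c)>amin],key=cv2.contourArea,reverse=True)
E
python3 - <<'E'
from h import *
t=cv2.imread("pics/top0.png");s=cv2.imread("pics/scene0.png");ct=bot.calibration("top");cs=bot.calibration("scene")
bt=(375,170,455,240);bs=(165,235,270,325)
rng={'red':((0,150,120),(8,255,255)),'yel':((24,170,120),(32,255,255)),'grn':((60,80,60),(85,255,255)),'blu':((105,140,80),(120,255,255))}
P={}
for k,(lo,hi) in rng.items():
    u=[]
    for im,b in((t,bt),(s,bs)):
        B=blobs(im,lo,hi,b); 
        (x,y),(w,h),a=cv2.fitEllipse(cv2.convexHull(B[0])) ; u.append((x,y)); print(k,len(B),[cv2.contourArea(q) for q in B[:3]],(x,y),(w,h))
    P[k]=tri(ct,u[0],cs,u[1])[0]; print(k,P[k], onplane(ct,u[0],.064)[0])
f=(P['grn']+P['blu'])/2;b=(P['red']+P['yel'])/2;d=b-f;print('tray c',(f+b)/2,'ang',np.degrees(np.arctan2(d[1],d[0])),np.linalg.norm(d[:2]))
for n,im,b in(('t',t,(225,150,325,240)),('s',s,(300,150,395,240))):
    B=blobs(im,(108,140,50),(122,255,255),b); r=cv2.minAreaRect(np.vstack(B[:3]));print(n,[cv2.contourArea(q) for q in B],cv2.approxPolyDP(cv2.convexHull(np.vstack(B[:3])),2.5,True)[:,0].tolist())
    Y=blobs(im,(20,150,100),(34,255,255),(b[0],b[1]-15,b[2],b[3]),5)
    for y in Y: print(' yel',cv2.contourArea(y),cv2.boxPoints(cv2.minAreaRect(y)).round(1).tolist())
c=np.array(cv2.approxPolyDP(cv2.convexHull(np.vstack(blobs(t,(108,140,50),(122,255,255),(225,150,325,240)))),2.5,True)[:,0],float)
print(onplane(ct,c,.053)); print(onplane(ct,[(345,207),(307,131)],.1))
E
```

```text
red 1 [109.0] (396.0791931152344, 202.6868438720703) (12.039007186889648, 12.5851469039917)
red 1 [150.5] (243.46961975097656, 258.0517272949219) (12.85673999786377, 16.30548095703125)
red [ 0.5194 -0.2517  0.0637  0.0003] [ 0.5195 -0.2515  0.064 ]
yel 2 [108.0, 19.5] (401.2015686035156, 220.41201782226562) (11.788406372070312, 12.779767036437988)
yel 2 [134.0, 40.5] (224.27223205566406, 250.07000732421875) (12.046914100646973, 15.351574897766113)
yel [ 0.4634 -0.2659  0.063   0.0002] [ 0.4633 -0.2657  0.064 ]
grn 1 [110.5] (433.234375, 192.4660186767578) (12.194132804870605, 12.879820823669434)
grn 1 [171.0] (214.07154846191406, 295.3238525390625) (14.274721145629883, 16.76945686340332)
grn [ 0.5501 -0.3715  0.0636  0.    ] [ 0.5501 -0.3714  0.064 ]
blu 1 [105.0] (438.399169921875, 209.87799072265625) (11.915349006652832, 12.641820907592773)Traceback (most recent call last):
  File "<stdin>", line 10, in <module>
IndexError: list index out of range
```

```bash
python3 - <<'E'
from h import *
t=cv2.imread("pics/top0.png");s=cv2.imread("pics/scene0.png");ct=bot.calibration("top");cs=bot.calibration("scene")
L=np.array([[.5194,-.2517],[.4634,-.2659],[.5501,-.3715],onplane(ct,(438.4,209.88),.0635)[0,:2]]);print(L)
d=L[:2].mean(0)-L[2:].mean(0);print('tray c',L.mean(0),'ang',np.degrees(np.arctan2(d[1],d[0])),np.linalg.norm(d))
for n,im,b in(('t',t,(225,150,325,240)),('s',s,(300,150,395,240))):
    B=blobs(im,(105,140,40),(125,255,255),b); H=cv2.approxPolyDP(cv2.convexHull(np.vstack(B)),2.5,True)[:,0];print(n,[cv2.contourArea(q) for q in B],H.tolist())
    if n=='t': print(onplane(ct,H,.053)[:,:2])
    for y in blobs(im,(20,150,100),(34,255,255),(b[0],b[1]-15,b[2],b[3]),5): print(' yel',cv2.contourArea(y),cv2.boxPoints(cv2.minAreaRect(y)).round(1).tolist())
print(onplane(ct,[(345,207),(307,131)],.1))
E
```

```text
[[ 0.5194 -0.2517]
 [ 0.4634 -0.2659]
 [ 0.5501 -0.3715]
 [ 0.4944 -0.3856]]
tray c [ 0.5068 -0.3187] ang 104.45844322926374 0.12364693778871153
t [712.0] [[293, 158], [314, 209], [255, 232], [235, 183]]
[[0.6698 0.073 ]
 [0.5046 0.008 ]
 [0.4352 0.1949]
 [0.5918 0.2586]]
 yel 48.5 [[293.70001220703125, 156.89999389648438], [297.1000061035156, 155.5], [304.3999938964844, 173.0], [301.0, 174.39999389648438]]
 yel 32.0 [[288.0, 144.0], [291.6000061035156, 142.1999969482422], [296.6000061035156, 152.1999969482422], [293.0, 154.0]]Traceback (most recent call last):
  File "<stdin>", line 6, in <module>
    return _nx.concatenate(arrs, 0, dtype=dtype, casting=casting)
           ~~~~~~~~~~~~~~~^^^^^^^^^^^^^^^^^^^^^^^^^^^^^^^^^^^^^^^
ValueError: need at least one array to concatenate
```

Emit:
{"fn": "drive_tool", "kwargs": {"increments": [[-30, -14, -50, 0, 0, 0.15, 87], [-593, -271, -50, 0, 0, 2.325, 87], [-593, -271, -50, 0, 0, 2.325, 87], [-593, -271, -50, 0, 0, 2.325, 87], [-593, -271, -50, 0, 0, 2.325, 87], [-593, -271, -50, 0, 0, 2.325, 87], [-593, -271, -50, 0, 0, 2.325, 87], [-593, -271, -50, 0, 0, 2.325, 87], [-593, -271, -50, 0, 0, 2.325, 87], [-593, -271, -50, 0, 0, 2.325, 87]]}}

```text
time_s: 1.1
ee_pos: [0.5748, 0.2008, 0.2921]
eef_rot: [0.826, 0.564, -0.0, -0.0]
contact_force: [0.5, 0.3, -0.7]
width: 0.0868
grip_force: 0.0
```

Emit:
{"fn": "drive_tool", "kwargs": {"increments": [[-82, 152, 30, 0, 0, 0.818, 87], [-82, 152, 30, 0, 0, 0.818, 87], [-82, 152, 30, 0, 0, 0.818, 87], [-82, 152, 30, 0, 0, 0.818, 87], [-82, 152, 30, 0, 0, 0.818, 87], [-82, 152, 30, 0, 0, 0.818, 87], [-82, 152, 30, 0, 0, 0.818, 87], [-82, 152, 30, 0, 0, 0.818, 87]]}}

```text
time_s: 1.9
ee_pos: [0.6863, 0.0717, 0.262]
eef_rot: [0.981, 0.193, -0.0, -0.0]
contact_force: [0.6, -0.3, -0.5]
width: 0.0871
grip_force: 0.0
```

```bash
cat >> h.py <<'E'
def inc(target,yang):
    """tool-frame increment (mm, rad) from the measured pose to world target with tool y at yang deg, pointing down"""
    s=bot.state();r=R.from_quat(s['eef_rot']); d=r.inv().apply(np.array(target)-s['ee_pos'])*1000
    f=np.radians(yang+90)/2; q=R.from_quat([np.cos(f),np.sin(f),0,0]); print('inc',d.round(1),(r.inv()*q).as_rotvec().round(4),'at',s['ee_pos'],'F',s['contact_force'],'t',s['time_s'])
def snap(n,name):
    c=bot.calibration(n); im=bot.get_image(n)[:,:,::-1].copy(); cv2.imwrite(f'pics/{name}.png',im)
    np.save(f'pics/{name}.npy',c,allow_pickle=True); return im,c
def load(name): return cv2.imread(f'pics/{name}.png'),np.load(f'pics/{name}.npy',allow_pickle=True).item()
E
python3 - <<'E'
from h import *
im,c=snap("wrist","w1"); s=bot.state(); print(s['ee_pos'],s['eef_rot'],s['joints'])
E
```

```text
[0.6863 0.0719 0.2621] [ 0.9812  0.1932 -0.0002 -0.    ] [ 0.0871  0.5023  1.4587 -0.      1.181   1.269 ]
```

View pics/w1.png

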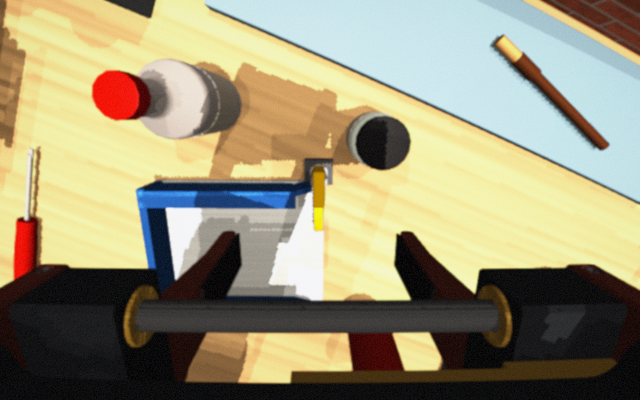

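```bash
python3 - <<'E'
from h import *
im,c=load("w1");ct=bot.calibration("top")
print('pred TCP axis px', proj(c,[[.6863,.0719,z] for z in (.025,.031,.11)]))
Y=blobs(im,(18,120,80),(36,255,255),(290,140,350,250),5)
for y in Y: print('yel',cv2.contourArea(y),cv2.boundingRect(y),cv2.boxPoints(cv2.minAreaRect(y)).round(1).tolist())
hsv=cv2.cvtColor(im,cv2.COLOR_BGR2HSV)
for v in range(155,236,3): print(v,hsv[v,318].tolist(),end=' ')
B=blobs(im,(105,140,40),(125,255,255),(120,150,340,310)); H=cv2.approxPolyDP(cv2.convexHull(B[0]),3,True)[:,0]; print('\n',H.tolist()); print(onplane(c,H,.053))
t=cv2.imread("pics/top0.png")
print('fin top from top cam', onplane(ct,[(292.3,148.1)],.11),'arm',onplane(ct,[(295.4,156.2),(302.7,173.7)],.031))
print('jar,can top: ',onplane(ct,[(307,130)],.095),onplane(ct,[(345,207.5)],.185), 'jar w1',onplane(c,[(382,141)],.095))
E
```

```text
pred TCP axis px [[317.8022 176.2122]
 [317.8028 177.187 ]
 [317.813  193.5185]]
yel 627.0 (312, 166, 14, 65) [[312.0, 166.0], [325.0, 166.0], [325.0, 230.0], [312.0, 230.0]]
yel 62.0 (334, 165, 16, 14) [[331.70001220703125, 169.6999969482422], [335.29998779296875, 163.89999389648438], [351.3999938964844, 174.1999969482422], [347.79998779296875, 179.89999389648438]]
155 [16, 137, 186] 158 [14, 133, 100] 161 [45, 18, 57] 164 [19, 48, 111] 167 [21, 219, 106] 170 [21, 250, 104] 173 [21, 239, 189] 176 [22, 251, 196] 179 [22, 254, 194] 182 [22, 249, 198] 185 [22, 255, 195] 188 [21, 255, 196] 191 [22, 255, 192] 194 [22, 251, 196] 197 [22, 255, 194] 200 [22, 252, 194] 203 [21, 255, 192] 206 [22, 255, 191] 209 [30, 236, 245] 212 [30, 232, 246] 215 [30, 233, 246] 218 [29, 238, 246] 221 [29, 245, 245] 224 [29, 253, 246] 227 [28, 248, 246] 230 [26, 147, 243] 233 [0, 0, 246] 
 [[308, 183], [309, 190], [293, 207], [161, 290], [149, 269], [138, 189], [158, 182]]
[[0.6799 0.0814 0.053 ]
 [0.6728 0.0772 0.053 ]
 [0.6468 0.0869 0.053 ]
 [0.4793 0.203  0.053 ]
 [0.5025 0.2245 0.053 ]
 [0.5985 0.2613 0.053 ]
 [0.6156 0.2414 0.053 ]]
fin top from top cam [[0.6886 0.0708 0.11  ]] arm [[0.6802 0.0666 0.031 ]
 [0.6219 0.0434 0.031 ]]
jar,can top:  [[0.749  0.0256 0.095 ]] [[ 0.4988 -0.081   0.185 ]] jar w1 [[0.7549 0.0329 0.095 ]]
```

```bash
python3 - <<'E'
from h import *
im,c=load("w1");ct=bot.calibration("top");t=cv2.imread("pics/top0.png")
print('fin',tri(ct,(292.3,148.1),c,(318.5,190)))
a=blobs(t,(0,170,90),(8,255,255),(225,120,255,150));b=blobs(im,(0,170,90),(8,255,255),(85,60,155,130))
ua=np.mean(a[0][:,0],0);ub=cv2.minEnclosingCircle(b[0]);print(ua,ub)
print('cap',tri(ct,ua,c,ub[0]),onplane(c,[ub[0]],.2))
p=onplane(c,[ub[0]],.2)[0,:2]; th=np.radians(-67.7); ax=np.array([.6888,.0716])
e=p-ax; u=np.array([np.cos(th),np.sin(th)]);print('spirit in tool axes about catch: y',e@u,'x',e@np.array([-u[1],u[0]]))
p=np.array([.752,.029])-ax;print('jar',p@u,p@np.array([-u[1],u[0]]))
inc([.6888,.0716,.095],-67.7)
E
```

```text
fin [[0.6892 0.0716 0.1065 0.0013]]
[236.75   131.5357] ((115.51176452636719, 95.77059173583984), 26.534143447875977)
cap [[0.7177 0.2207 0.1999 0.0012]] [[0.718  0.2212 0.2   ]]
spirit in tool axes about catch: y -0.1273691579495607 x 0.08376976550071097
jar 0.06339556328546746 0.04230842180604584
inc [  2.3   1.3 167.1] [-0.0001  0.0004 -0.0003] at [0.6863 0.0719 0.2621] F [ 0.7763  0.3663 -0.1536] t 1.95
```

Emit:
{"fn": "drive_tool", "kwargs": {"increments": [[2, 1, 50, 0, 0, 0, 50], [2, 1, 95, 0, 0, 0, 50], [2, 1, 130, 0, 0, 0, 50], [2, 1, 155, 0, 0, 0, 50], [2, 1, 167, 0, 0, 0, 50], [2, 1, 167, 0, 0, 0, 40], [2, 1, 167, 0, 0, 0, 20], [2, 1, 167, 0, 0, 0, 5], [2, 1, 167, 0, 0, 0, 5], [2, 1, 167, 0, 0, 0, 5]], "squeeze": 12}}

```text
time_s: 2.95
ee_pos: [0.6893, 0.0716, 0.0966]
eef_rot: [0.981, 0.192, 0.001, 0.0]
contact_force: [0.4, 0.1, -0.3]
width: 0.0135
grip_force: 0.0
```

Emit:
{"fn": "drive_tool", "kwargs": {"increments": [[0, 0, 0, 0, 0, 0, 5], [0, 0, 0, 0, 0, 0, 5], [0, 0, 0, 0, 0, 0, 5]], "squeeze": 12}}

```text
time_s: 3.25
ee_pos: [0.6892, 0.0718, 0.0965]
eef_rot: [0.981, 0.192, 0.001, -0.0]
contact_force: [-1.4, 2.1, 5.8]
width: 0.012
grip_force: 12.0
```

Emit:
{"fn": "drive_tool", "kwargs": {"increments": [[0, 0, 0, 0, 0, -0.14, 5], [0, 0, 0, 0, 0, -0.28, 5], [0, 0, 0, 0, 0, -0.42, 5], [0, 0, 0, 0, 0, -0.56, 5], [0, 0, 0, 0, 0, -0.7, 5], [0, 0, 0, 0, 0, -0.84, 5], [0, 0, 0, 0, 0, -0.98, 5], [0, 0, 0, 0, 0, -1.12, 5], [0, 0, 0, 0, 0, -1.26, 5], [0, 0, 0, 0, 0, -1.4, 5]]}}

```text
time_s: 4.25
ee_pos: [0.6886, 0.0721, 0.0965]
eef_rot: [0.625, 0.781, 0.0, -0.0]
contact_force: [-3.7, 2.4, 9.1]
width: 0.0119
grip_force: 12.0
```

Emit:
{"fn": "drive_tool", "kwargs": {"increments": [[0, 0, 0, 0, 0, -0.1, 5], [0, 0, 0, 0, 0, -0.17, 5], [0, 0, 0, 0, 0, -0.19, 5], [0, 0, 0, 0, 0, -0.19, 5]]}}

```text
time_s: 4.65
ee_pos: [0.6885, 0.0721, 0.0964]
eef_rot: [0.55, 0.835, 0.0, -0.0]
contact_force: [-4.0, 2.7, 8.8]
width: 0.0124
grip_force: 12.0
```

Emit:
{"fn": "drive_tool", "kwargs": {"increments": [[0, 0, 0, 0, 0, 0, 40], [0, 0, 0, 0, 0, 0, 40], [0, 0, 0, 0, 0, 0, 40], [0, 0, -30, 0, 0, 0, 50], [0, 0, -75, 0, 0, 0, 60], [0, 0, -125, 0, 0, 0, 80], [0, 0, -175, 0, 0, 0, 80]]}}

```text
time_s: 5.35
ee_pos: [0.6884, 0.0713, 0.2716]
eef_rot: [0.55, 0.835, -0.0, -0.0]
contact_force: [1.9, 0.2, 0.2]
width: 0.0646
grip_force: 0.0
```

```bash
python3 - <<'E'
from h import *
snap("top","t2"); inc([.5068,-.3187,.28],-75.5)
E
```

```text
inc [-285.4 -324.7   -0.9] [ 0.0125 -0.0074  1.7235] at [0.6925 0.0717 0.2819] F [ 3.471  -0.3223  5.0963] t 5.4
```

Emit:
{"fn": "drive_tool", "kwargs": {"increments": [[-285, -322, -10, 0, 0, 1.723, 80], [-285, -322, -10, 0, 0, 1.723, 80], [-285, -322, -10, 0, 0, 1.723, 80], [-285, -322, -10, 0, 0, 1.723, 80], [-285, -322, -10, 0, 0, 1.723, 80], [-285, -322, -10, 0, 0, 1.723, 80], [-285, -322, -10, 0, 0, 1.723, 80], [-285, -322, -10, 0, 0, 1.723, 80], [-285, -322, -10, 0, 0, 1.723, 80], [-285, -322, -10, 0, 0, 1.723, 80]]}}

```text
time_s: 6.4
ee_pos: [0.5036, -0.3211, 0.2802]
eef_rot: [0.973, 0.231, -0.0, 0.0]
contact_force: [0.3, 0.5, 0.5]
width: 0.0803
grip_force: 0.0
```

Emit:
{"fn": "drive_tool", "kwargs": {"increments": [[0, 0, 0, 0, 0, 0.15, 80], [0, 0, 0, 0, 0, 0.287, 80], [0, 0, 0, 0, 0, 0.287, 80], [0, 0, 0, 0, 0, 0.287, 80]]}}

```text
time_s: 6.8
ee_pos: [0.5054, -0.3175, 0.2801]
eef_rot: [0.995, 0.097, -0.0, -0.0]
contact_force: [1.1, -0.2, 0.2]
width: 0.0803
grip_force: 0.0
```

```bash
python3 - <<'E'
from h import *
snap("wrist","w2"); inc([.5068,-.3187,.117],-75.5)
im,ct=load("t2")
for y in blobs(im,(20,150,100),(34,255,255),(225,135,335,240),5): 
  b=cv2.boxPoints(cv2.minAreaRect(y)); print(' yel',cv2.contourArea(y),b.round(1).tolist())
E
```

```text
inc [  1.1   1.5 163.2] [-0.      0.0002 -0.0598] at [ 0.5054 -0.3174  0.2802] F [1.0094 0.7464 0.0866] t 6.85
```

View pics/w2.png

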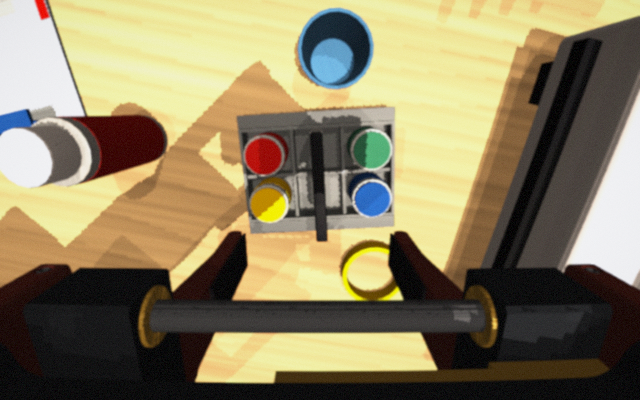

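```bash
python3 - <<'E'
from h import *
im,c=load("w2");t=cv2.imread("pics/top0.png");ct=bot.calibration("top")
a=blobs(im,(0,0,0),(180,255,28),(300,115,340,250));r=cv2.minAreaRect(a[0]);print(r)
b=blobs(t,(0,0,0),(180,255,40),(400,180,432,230),5);rb=[cv2.minAreaRect(x) for x in b];print(rb)
print('tri',tri(ct,rb[0][0],c,r[0]))
bx=cv2.boxPoints(r); P=onplane(c,bx,.12);print(P)
rng={'red':((0,150,80),(8,255,255)),'yel':((18,170,80),(32,255,255)),'grn':((60,80,50),(90,255,255)),'blu':((105,140,60),(120,255,255))}
L=[]
for k,(lo,hi) in rng.items():
    B=blobs(im,lo,hi,(238,105,397,232)); L.append(onplane(c,[cv2.minEnclosingCircle(B[0])[0]],.063)[0,:2])
L=np.array(L);d=L[:2].mean(0)-L[2:].mean(0);print(L,L.mean(0),np.degrees(np.arctan2(d[1],d[0])))
E
```

```text
((317.11895751953125, 163.0224151611328), (60.54240417480469, 11.157183647155762), 86.633544921875)
[((423.3917541503906, 204.3814697265625), (35.94325637817383, 20.713062286376953), 66.03751373291016)]
tri [[ 0.5196 -0.3199  0.0971  0.0253]]
[[ 0.5593 -0.2988  0.12  ]
 [ 0.5619 -0.309   0.12  ]
 [ 0.5052 -0.3239  0.12  ]
 [ 0.5024 -0.3132  0.12  ]]
[[ 0.5204 -0.2503]
 [ 0.4641 -0.2643]
 [ 0.5508 -0.3703]
 [ 0.4953 -0.3842]] [ 0.5077 -0.3173] 104.40251719895066
```

Emit:
{"fn": "drive_tool", "kwargs": {"increments": [[1, 0, 40, 0, 0, -0.06, 60], [1, 0, 75, 0, 0, -0.06, 60], [1, 0, 85, 0, 0, -0.06, 60], [1, 0, 85, 0, 0, -0.06, 60]]}}

```text
time_s: 7.25
ee_pos: [0.5057, -0.3167, 0.194]
eef_rot: [0.992, 0.125, -0.001, -0.001]
contact_force: [-0.2, 0.6, 0.8]
width: 0.06
grip_force: 0.0
```

```bash
python3 - <<'E'
from h import *
snap("wrist","w3"); inc([.507,-.318,.117],-75.6)
E=[]
for n,b in(("w2",(300,115,335,245)),("w3",(290,20,350,330))):
    im,c=load(n)
    g=cv2.cvtColor(im,cv2.COLOR_BGR2GRAY); rows=[]
    for v in range(b[1],b[3],12):
        k=np.where(g[v,b[0]:b[2]]<32)[0]+b[0]; rows.append((v,k.min(),k.max(),len(k)) if len(k) else (v,))
    print(n,[tuple(int(i) for i in r) for r in rows])
E
```

```text
inc [ 0.2  0.8 78.6] [-0.0004  0.0003 -0.0005] at [ 0.5067 -0.3173  0.1956] F [-0.2113 -0.3326  0.1148] t 7.3
w2 [(115,), (127,), (139, 310, 321, 12), (151, 311, 322, 12), (163, 312, 322, 11), (175, 313, 322, 10), (187, 314, 323, 10), (199,), (211, 308, 314, 2), (223,), (235,)]
w3 [(20,), (32,), (44,), (56,), (68,), (80,), (92,), (104,), (116,), (128,), (140, 316, 325, 10), (152, 313, 328, 16), (164, 313, 328, 16), (176, 313, 328, 16), (188, 313, 328, 16), (200, 314, 327, 14), (212, 313, 327, 15), (224, 313, 327, 15), (236, 294, 337, 12), (248,), (260, 315, 315, 1), (272,), (284,), (296,), (308,), (320,)]
```

View pics/w3.png

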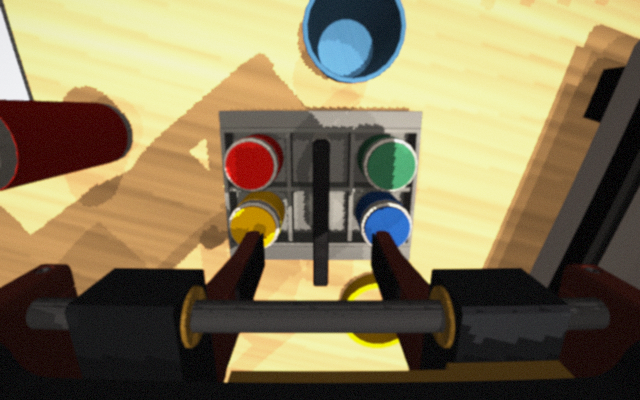

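```bash
python3 - <<'E'
from h import *
_,c2=load("w2");_,c3=load("w3")
T=tri(c2,[(315.5,131.5),(321.5,240.5)],c3,[(320.5,139),(320,285)]);print(T,T.mean(0))
print(onplane(c3,[(320.5,139),(320,285)],.12).mean(0))
E
```

```text
[[ 0.5611 -0.3039  0.1085  0.    ]
 [ 0.4548 -0.3311  0.1197  0.0001]] [ 0.508  -0.3175  0.1141  0.0001]
[ 0.5085 -0.3173  0.12  ]
```

Emit:
{"fn": "drive_tool", "kwargs": {"increments": [[1, 1, 40, 0, 0, 0, 60], [1, 1, 65, 0, 0, 0, 50], [1, 1, 78, 0, 0, 0, 40], [1, 1, 78, 0, 0, 0, 30], [1, 1, 78, 0, 0, 0, 5], [1, 1, 78, 0, 0, 0, 5], [1, 1, 78, 0, 0, 0, 5], [1, 1, 78, 0, 0, 0, 5]], "squeeze": 50}}

```text
time_s: 8.1
ee_pos: [0.5083, -0.3183, 0.1186]
eef_rot: [0.992, 0.125, 0.001, 0.001]
contact_force: [-1.1, 1.4, 4.7]
width: 0.0119
grip_force: 50.0
```

Emit:
{"fn": "drive_tool", "kwargs": {"increments": [[0, 0, 0, 0, 0, 0, 5], [0, 0, 0, 0, 0, 0, 5]]}}

```text
time_s: 8.3
ee_pos: [0.5083, -0.3183, 0.1186]
eef_rot: [0.992, 0.125, 0.001, 0.001]
contact_force: [-0.9, 0.9, 6.8]
width: 0.0114
grip_force: 50.0
```

```bash
python3 - <<'E'
from h import *
s=bot.state();print(s['ee_pos'],s['width'],s['grip_force'],s['torque'])
# dock frame positions of can, jar; pre-insert pose
O=np.array([.5541,.1278]);a=np.radians(111.7);X=np.array([np.cos(a),np.sin(a)]);Y=np.array([-X[1],X[0]])
for n,p in(('can',[.4988,-.081]),('jar',[.752,.030])): d=np.array(p)-O;print(n,d@X,d@Y)
for x in(-.23,-.21,-.2,.005): print(x,O+X*x)
E
```

```text
[ 0.5083 -0.3183  0.1186] 0.011354012450176238 50.00238597393036 [0.1974 0.2651 0.0193]
can -0.17355588525906815 0.1285841541246089
jar -0.16404204876052153 -0.14771410304520918
-0.23 [ 0.6391 -0.0859]
-0.21 [ 0.6317 -0.0673]
-0.2 [ 0.628 -0.058]
0.005 [0.5523 0.1324]
```

Emit:
{"fn": "drive_tool", "kwargs": {"increments": [[0, 0, -5, 0, 0, 0, 5], [0, 0, -15, 0, 0, 0, 5], [0, 0, -35, 0, 0, 0, 5], [0, 0, -60, 0, 0, 0, 5], [0, 0, -90, 0, 0, 0, 5], [0, 0, -120, 0, 0, 0, 5], [0, 0, -150, 0, 0, 0, 5], [0, 0, -180, 0, 0, 0, 5], [0, 0, -200, 0, 0, 0, 5], [0, 0, -212, 0, 0, 0, 5]]}}

```text
time_s: 9.3
ee_pos: [0.5076, -0.318, 0.3312]
eef_rot: [0.992, 0.125, 0.001, 0.0]
contact_force: [0.6, -0.7, -7.1]
width: 0.0118
grip_force: 50.0
```

```bash
python3 - <<'E'
from h import *
s=bot.state();print(s['ee_pos'],s['width'],s['contact_force'],s['torque']); inc([.6335,-.072,.33],-68.3)
snap("scene","s2")
E
```

```text
[ 0.5076 -0.318   0.3312] 0.01180518065146767 [ 0.5922 -0.6895 -7.1495] [-0.1774  0.0073 -0.0045]
inc [ 182.8 -207.2    1.1] [ 0.0011 -0.0008 -0.1289] at [ 0.5076 -0.318   0.3312] F [ 0.5922 -0.6895 -7.1495] t 9.3
```

Emit:
{"fn": "drive_tool", "kwargs": {"increments": [[5, -6, 0, 0, 0, 0, 5], [18, -21, 0, 0, 0, -0.01, 5], [37, -41, 0, 0, 0, -0.03, 5], [60, -68, 0, 0, 0, -0.05, 5], [88, -99, 0, 0, 0, -0.07, 5], [115, -130, 0, 0, 0, -0.09, 5], [141, -160, 0, 0, 0, -0.11, 5], [161, -182, 0, 0, 0, -0.12, 5], [176, -199, 0, 0, 0, -0.129, 5], [183, -207, 0, 0, 0, -0.129, 5]]}}

```text
time_s: 10.35
ee_pos: [0.6336, -0.0694, 0.327]
eef_rot: [0.982, 0.189, -0.002, -0.001]
contact_force: [-0.4, -1.5, -8.0]
width: 0.0116
grip_force: 50.0
```

Emit:
{"fn": "drive_tool", "kwargs": {"increments": [[0, 0, 10, 0, 0, 0, 5], [0, 0, 30, 0, 0, 0, 5], [0, 0, 55, 0, 0, 0, 5], [0, 0, 85, 0, 0, 0, 5], [0, 0, 105, 0, 0, 0, 5], [0, 0, 115, 0, 0, 0, 5], [0, 0, 120, 0, 0, 0, 5]]}}

```text
time_s: 11.05
ee_pos: [0.6327, -0.0731, 0.2076]
eef_rot: [0.982, 0.188, -0.001, -0.0]
contact_force: [-1.1, -0.4, -7.4]
width: 0.0114
grip_force: 50.0
```

```bash
python3 - <<'E'
from h import *
s=bot.state();print(s['ee_pos'],s['eef_rot'],s['width'],s['contact_force'],s['torque'])
snap("wrist","w4");snap("top","t4")
a=cv2.imread("pics/w4.png");b=cv2.imread("pics/t4.png")[120:250,220:400]
o=np.zeros((600,640,3),'uint8');o[:320]=a[:320];o[320:580,:360]=cv2.resize(b,None,fx=2,fy=2,interpolation=3);cv2.imwrite("pics/c4.png",o)
E
```

```text
[ 0.6327 -0.0731  0.2076] [ 0.9822  0.1877 -0.0014 -0.0003] 0.011413668781291112 [-1.0792 -0.3693 -7.4108] [-0.0121  0.1234 -0.0136]
```

View pics/c4.png

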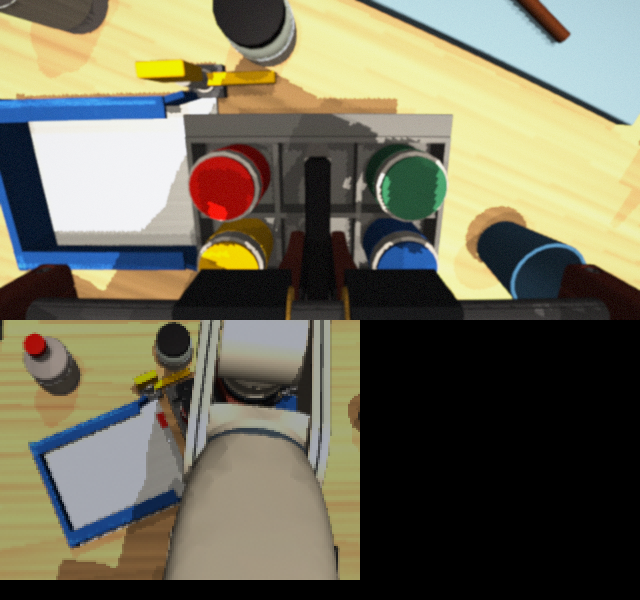

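```bash
cat >> h.py <<'E'
O=np.array([.5541,.1278]);YAW=111.7
def todock(P):
    a=np.radians(YAW);X=np.array([np.cos(a),np.sin(a)]);d=np.atleast_2d(P)[:,:2]-O;return np.c_[d@X,d@np.array([-X[1],X[0]])]
E
python3 - <<'E'
from h import *
im,c=load("w4");hsv=cv2.cvtColor(im,cv2.COLOR_BGR2HSV)
m=cv2.inRange(hsv,np.array((105,130,30)),np.array((125,255,255)))
for u in (40,60,80,100,120,140,160,175):
    k=np.where(np.diff(np.r_[0,(m[:300,u]>0).astype(int),0]))[0].reshape(-1,2); k=k[(k[:,1]-k[:,0])>4]
    for a,b in k:
        seg=hsv[a:b,u,2].astype(int); j=a+int(np.argmax(np.abs(np.diff(seg))))+1
        D=todock(onplane(c,[(u,a-.5),(u,j-.5),(u,b-.5)],.053)); print(u,(int(a),j,int(b)),int(seg[2]),int(seg[-3]),(D*1000).round(1).tolist())
# vertical extents
for r in (103,260):
    print(r,[(int(x),hsv[r,x].tolist()) for x in range(150,215,4)])
D=todock(onplane(c,[(172,96)],.053));print(D)
E
```

```text
40 (100, np.int64(105), 120) 227 181 [[41.7, -87.8], [42.7, -83.4], [45.8, -69.8]]
40 (182, np.int64(183), 192) 38 43 [[60.0, -10.2], [60.2, -9.2], [62.5, -0.0]]
40 (194, np.int64(202), 208) 48 45 [[63.0, 2.0], [65.1, 10.4], [66.7, 16.7]]
40 (209, np.int64(213), 216) 43 41 [[67.0, 17.8], [68.0, 22.1], [68.8, 25.3]]
40 (217, np.int64(222), 241) 44 42 [[69.1, 26.4], [70.5, 31.8], [75.9, 52.9]]
40 (245, np.int64(252), 265) 33 190 [[77.1, 57.5], [79.2, 65.6], [83.2, 80.8]]
60 (103, np.int64(106), 120) 222 184 [[22.7, -84.8], [23.3, -82.1], [25.9, -69.5]]
60 (247, np.int64(264), 265) 47 177 [[55.2, 59.5], [60.0, 79.3], [60.3, 80.5]]
80 (104, np.int64(106), 120) 197 185 [[3.5, -83.5], [3.9, -81.7], [6.3, -69.2]]
80 (247, np.int64(252), 269) 46 217 [[33.1, 59.3], [34.4, 65.0], [38.8, 84.9]]
100 (105, np.int64(106), 119) 189 190 [[-15.5, -82.3], [-15.3, -81.4], [-13.2, -69.8]]
100 (250, np.int64(252), 269) 132 210 [[12.0, 62.5], [12.4, 64.8], [16.4, 84.5]]
120 (97, np.int64(101), 102) 201 201 [[-35.5, -89.0], [-35.0, -85.5], [-34.8, -84.6]]
120 (104, np.int64(105), 119) 194 191 [[-34.6, -82.
[... 730 characters left out ...]
 [108, 182, 66]), (170, [105, 216, 39]), (174, [111, 172, 43]), (178, [106, 205, 41]), (182, [108, 41, 80]), (186, [14, 16, 176]), (190, [30, 5, 240]), (194, [38, 4, 243]), (198, [45, 2, 242]), (202, [30, 2, 243]), (206, [30, 2, 243]), (210, [60, 1, 243]), (214, [6, 6, 217])]
260 [(150, [108, 194, 113]), (154, [107, 199, 113]), (158, [107, 210, 113]), (162, [108, 191, 112]), (166, [108, 205, 112]), (170, [109, 192, 110]), (174, [108, 208, 114]), (178, [108, 209, 111]), (182, [109, 197, 106]), (186, [109, 210, 40]), (190, [107, 160, 43]), (194, [107, 183, 46]), (198, [18, 71, 126]), (202, [21, 255, 173]), (206, [22, 255, 167]), (210, [22, 255, 174]), (214, [24, 255, 230])]
[[-0.0838 -0.0888]]
```

```bash
sed -i 's/^O=.*/O=np.array([.5564,.1287]);YAW=112.0/' h.py; python3 - <<'E'
from h import *
im,c=load("w4");g=cv2.cvtColor(im,cv2.COLOR_BGR2GRAY).astype(float)
pts=[]
for u in (230,250,330,350,370,390,430,440):
    d=np.diff(g[104:124,u]); j=int(np.argmax(np.abs(d))); pts.append((u,104+j+.5))
print(pts); print((todock(onplane(c,pts,.123))*1000).round(1).tolist())
P=onplane(c,pts,.123)[:,:2]; v=np.polyfit(*(todock(P).T),1);print('slope deg',np.degrees(np.arctan(v[0])))
for r in (118,124,130): print([g[r,x].astype(int).tolist() for x in (slice(180,192),slice(446,458))])
print((todock(onplane(c,[(185.5,116),(451.5,116)],.123))*1000).round(1).tolist())
print('TCP',todock([[.6327,-.0731]])*1000)
a=np.radians(YAW);X=np.array([np.cos(a),np.sin(a)])
for x in(-.21,-.1,.005): print(x,O+X*x)
E
```

```text
[(230, 113.5), (250, 112.5), (330, 112.5), (350, 113.5), (370, 113.5), (390, 114.5), (430, 113.5), (440, 113.5)]
[[-154.9, -70.0], [-168.9, -70.5], [-224.2, -70.1], [-238.0, -69.4], [-251.9, -69.4], [-265.8, -68.7], [-293.6, -69.4], [-300.6, -69.4]]
slope deg -0.45941135292321195
[[242, 243, 232, 178, 112, 96, 93, 94, 91, 89, 98, 91], [173, 172, 174, 174, 176, 179, 191, 218, 227, 231, 231, 232]]
[[242, 243, 239, 208, 141, 103, 94, 95, 95, 96, 93, 90], [173, 173, 173, 173, 172, 182, 207, 228, 232, 232, 233, 233]]
[[243, 243, 244, 236, 190, 129, 96, 92, 89, 88, 96, 93], [174, 170, 177, 172, 179, 199, 223, 231, 233, 232, 231, 234]]
[[-123.5, -68.7], [-308.9, -67.7]]
TCP [[-215.6882    4.8515]]
-0.21 [ 0.6351 -0.066 ]
-0.1 [0.5939 0.036 ]
0.005 [0.5545 0.1333]
```

Emit:
{"fn": "drive_tool", "kwargs": {"increments": [[3, 0, 10, 0, 0, -0.003, 5], [5.5, 0, 25, 0, 0, -0.007, 5], [5.5, 0, 45, 0, 0, -0.007, 5], [5.5, 0, 62, 0, 0, -0.007, 5], [5.5, 0, 74, 0, 0, -0.007, 5], [5.5, 0, 80, 0, 0, -0.007, 5], [5.5, 0, 81, 0, 0, -0.007, 5], [5.5, 0, 81, 0, 0, -0.007, 5]]}}

```text
time_s: 11.95
ee_pos: [0.6394, -0.0702, 0.1287]
eef_rot: [0.981, 0.192, 0.0, 0.0]
contact_force: [-0.4, 0.0, -7.0]
width: 0.0117
grip_force: 50.0
```

```bash
python3 - <<'E'
from h import *
s=bot.state();print(s['ee_pos'],s['eef_rot'],s['width'],s['contact_force'],s['torque'],todock([s['ee_pos']])*1000); inc([*(O+np.array([np.cos(np.radians(YAW)),np.sin(np.radians(YAW))])*.005),.1266],-68)
im,c=snap("wrist","w5");cv2.imwrite("pics/w5.png",im)
E
```

```text
[ 0.6394 -0.0702  0.1287] [0.9814 0.1918 0.0003 0.0001] 0.011747563816769448 [-0.4063  0.0385 -6.9587] [-0.0297  0.111  -0.0084] [[-215.474    -2.4162]]
inc [  -2.  -220.5    2. ] [ 0.0004 -0.0006  0.0019] at [ 0.6394 -0.0702  0.1287] F [-0.4063  0.0385 -6.9587] t 11.95
```

View pics/w5.png

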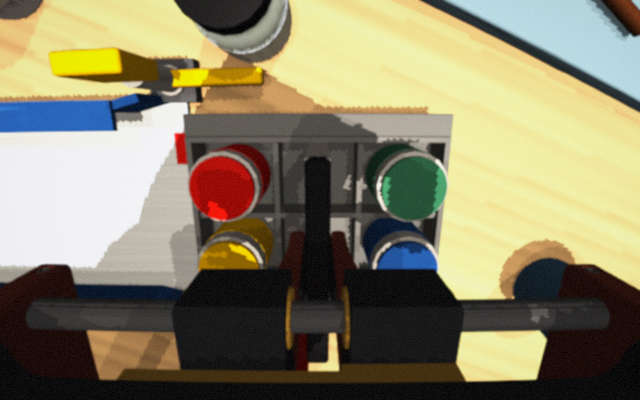

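```bash
python3 - <<'E'
from h import *
im,c=load("w5");g=cv2.cvtColor(im,cv2.COLOR_BGR2GRAY).astype(float)
m=cv2.inRange(cv2.cvtColor(im,cv2.COLOR_BGR2HSV),np.array((100,120,30)),np.array((125,255,255)))
q=[]
for u in range(10,110,15):
    k=np.where(m[95:145,u])[0]+95; q.append((u,k.max()+.5))
D=todock(onplane(c,q,.053))*1000;print(q,D.round(1).tolist())
pts=[]
for u in (350,370,390,410,430,440):
    j=int(np.argmax(np.abs(np.diff(g[104:124,u])))); pts.append((u,104+j+.5))
for z in(.038,.044):
    T=todock(onplane(c,pts,z))*1000;print(T.round(1).tolist())
    print((todock(onplane(c,[(185,116),(451.5,116)],z))*1000).round(1).tolist())
E
```

```text
[(10, np.float64(131.5)), (25, np.float64(130.5)), (40, np.float64(130.5)), (55, np.float64(130.5)), (70, np.float64(130.5)), (85, np.float64(130.5)), (100, np.float64(129.5))] [[0.1, -66.5], [-11.3, -67.1], [-22.4, -66.9], [-33.5, -66.8], [-44.4, -66.7], [-55.2, -66.5], [-66.0, -67.1]]
[[-237.9, -81.3], [-252.1, -82.0], [-266.2, -82.1], [-280.5, -82.3], [-295.2, -77.6], [-302.4, -77.7]]
[[-120.0, -75.5], [-310.9, -76.0]]
[[-237.3, -81.2], [-251.1, -81.9], [-264.9, -82.0], [-278.8, -82.1], [-293.1, -77.6], [-300.1, -77.7]]
[[-122.4, -75.5], [-308.4, -76.1]]
```

Emit:
{"fn": "drive_tool", "kwargs": {"increments": [[-2, 0, 4, 0, 0, 0.002, 5], [-2, 0, 6, 0, 0, 0.002, 5], [-2, 0, 6, 0, 0, 0.002, 5]]}}

```text
time_s: 12.3
ee_pos: [0.6368, -0.0709, 0.1223]
eef_rot: [0.982, 0.191, -0.0, -0.0]
contact_force: [-0.7, 0.5, -7.4]
width: 0.0115
grip_force: 50.0
```

Emit:
{"fn": "drive_tool", "kwargs": {"increments": [[0, 0, 2, 0, 0, 0, 5], [0, 0, 3, 0, 0, 0, 5], [0, 0, 3, 0, 0, 0, 5]]}}

```text
time_s: 12.6
ee_pos: [0.637, -0.0709, 0.1192]
eef_rot: [0.982, 0.191, -0.0, -0.0]
contact_force: [0.1, -0.3, -7.8]
width: 0.0116
grip_force: 50.0
```

Emit:
{"fn": "drive_tool", "kwargs": {"increments": [[0.5, 0, -4, 0, 0, 0, 5], [0.5, 0, -7.5, 0, 0, 0, 5], [0.5, -5, -7.5, 0, 0, 0, 5], [0.5, -15, -7.5, 0, 0, 0, 5], [0.5, -27, -7.5, 0, 0, 0, 5], [0.5, -39, -7.5, 0, 0, 0, 5], [0.5, -51, -7.5, 0, 0, 0, 5], [0.5, -60, -7.5, 0, 0, 0, 5], [0.5, -65, -7.5, 0, 0, 0, 5], [0.5, -65, -7.5, 0, 0, 0, 5]]}}

```text
time_s: 13.6
ee_pos: [0.6129, -0.0096, 0.1269]
eef_rot: [0.982, 0.191, -0.0, -0.0]
contact_force: [-0.1, -1.3, -7.4]
width: 0.0118
grip_force: 50.0
```

```bash
python3 - <<'E'
from h import *
s=bot.state();print(s['ee_pos'],s['contact_force'],s['torque'],todock([s['ee_pos']])*1000)
snap("wrist","w6");a=cv2.imread("pics/w6.png")[:300,:480]
cv2.imwrite("pics/c6.png",cv2.resize(a,None,fx=1.6,fy=1.6,interpolation=3))
E
```

```text
[ 0.6129 -0.0096  0.1269] [-0.1205 -1.3391 -7.3547] [-0.1633  0.0528  0.065 ] [[-149.4081   -0.5941]]
```

View pics/c6.png

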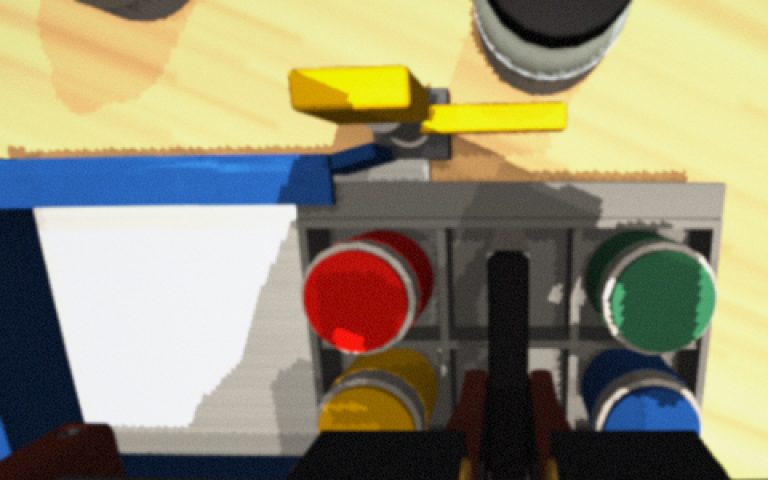

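Emit:
{"fn": "drive_tool", "kwargs": {"increments": [[0, -4, 0, 0, 0, 0, 5], [0, -14, 0, 0, 0, 0, 5], [0, -28, 0, 0, 0, 0, 5], [0, -43, 0, 0, 0, 0, 5], [0, -58, 0, 0, 0, 0, 5], [0, -73, 0, 0, 0, 0, 5], [0, -88, 0, 0, 0, 0, 5], [0, -102, 0, 0, 0, 0, 5], [0, -112, 0, 0, 0, 0, 5], [0, -118, 0, 0, 0, 0, 5]]}}

```text
time_s: 14.65
ee_pos: [0.5686, 0.1001, 0.1269]
eef_rot: [0.982, 0.191, -0.0, -0.0]
contact_force: [0.1, 0.5, -7.3]
width: 0.0119
grip_force: 50.0
```

Emit:
{"fn": "drive_tool", "kwargs": {"increments": [[0, -6, 0, 0, 0, 0, 5], [0, -12, 0, 0, 0, 0, 5], [0, -18, 0, 0, 0, 0, 5], [0, -24, 0, 0, 0, 0, 5], [0, -28, 0, 0, 0, 0, 5], [0, -30, 0, 0, 0, 0, 5], [0, -30, 0, 0, 0, 0, 5]]}}

```text
time_s: 15.35
ee_pos: [0.5577, 0.127, 0.1268]
eef_rot: [0.982, 0.191, -0.0, 0.0]
contact_force: [1.0, -0.6, -8.0]
width: 0.0115
grip_force: 50.0
```

```bash
python3 - <<'E'
from h import *
s=bot.state();print(s['ee_pos'],s['contact_force'],s['torque'],todock([s['ee_pos']])*1000)
E
```

```text
[0.5577 0.127  0.1268] [ 1.0224 -0.6007 -7.9905] [-0.0999  0.0719  0.0049] [[-2.0934 -0.5333]]
```

Emit:
{"fn": "drive_tool", "kwargs": {"increments": [[0, -1, 1, 0, 0, 0, 5], [0, -3, 1.5, 0, 0, 0, 5], [0, -5, 1.5, 0, 0, 0, 5], [0, -6, 1.5, 0, 0, 0, 5], [0, -6, 1.5, 0, 0, 0, 5]]}}

```text
time_s: 15.85
ee_pos: [0.5555, 0.1325, 0.1254]
eef_rot: [0.982, 0.191, 0.0, -0.0]
contact_force: [-0.0, -0.4, -7.4]
width: 0.0116
grip_force: 50.0
```

Emit:
{"fn": "drive_tool", "kwargs": {"increments": [[0, -1, 0, 0, 0, 0, 5], [0, -2, 0, 0, 0, 0, 5], [0, -2, 0, 0, 0, 0, 5]]}}

```text
time_s: 16.15
ee_pos: [0.5547, 0.1343, 0.1254]
eef_rot: [0.982, 0.191, -0.0, -0.0]
contact_force: [1.0, 0.0, -7.6]
width: 0.0113
grip_force: 50.0
```

Emit:
{"fn": "drive_tool", "kwargs": {"increments": [[0, -1, 0, 0, 0, 0, 5], [0, -2, 0, 0, 0, 0, 5], [0, -2, 0, 0, 0, 0, 5]]}}

```text
time_s: 16.45
ee_pos: [0.5545, 0.1352, 0.1258]
eef_rot: [0.982, 0.191, 0.0, 0.001]
contact_force: [0.4, -5.7, -4.9]
width: 0.0117
grip_force: 50.0
```

Emit:
{"fn": "drive_tool", "kwargs": {"increments": [[0, -1, 0, 0, 0, 0, 5], [0, -2, 0, 0, 0, 0, 5], [0, -2, 0, 0, 0, 0, 5]]}}

```text
time_s: 16.75
ee_pos: [0.5543, 0.1358, 0.1264]
eef_rot: [0.982, 0.191, 0.001, 0.002]
contact_force: [1.8, -13.1, 0.6]
width: 0.0114
grip_force: 50.0
```

Emit:
{"fn": "drive_tool", "kwargs": {"increments": [[0, 1, 1, 0, 0, 0, 5], [0, 1, 2, 0, 0, 0, 5], [0, 1, 2, 0, 0, 0, 5]]}}

```text
time_s: 17.05
ee_pos: [0.5549, 0.1347, 0.125]
eef_rot: [0.982, 0.191, 0.001, 0.002]
contact_force: [-0.2, -14.6, 6.6]
width: 0.0116
grip_force: 50.0
```

Emit:
{"fn": "drive_tool", "kwargs": {"increments": [[0, 0, 0, 0, 0, 0, 14], [0, 0, 0, 0, 0, 0, 18], [0, 0, 0, 0, 0, 0, 26], [0, 0, 0, 0, 0, 0, 40], [0, 0, -20, 0, 0, 0, 45], [0, 0, -60, 0, 0, 0, 45], [0, 0, -100, 0, 0, 0, 45], [0, 0, -140, 0, 0, 0, 45], [0, 0, -160, 0, 0, 0, 45], [0, 0, -160, 0, 0, 0, 45]]}}

```text
time_s: 18.05
ee_pos: [0.5555, 0.1378, 0.2871]
eef_rot: [0.982, 0.191, 0.004, -0.0]
contact_force: [1.1, -0.4, 0.3]
width: 0.0453
grip_force: 0.0
```

```bash
python3 - <<'E'
from h import *
s=bot.state();print(s['ee_pos'],s['eef_rot'],s['contact_force'])
snap("wrist","w7");snap("scene","s7");snap("top","t7")
a=cv2.imread("pics/w7.png");b=cv2.imread("pics/s7.png")[140:260,270:450]
o=np.zeros((600,640,3),'uint8');o[:300]=a[:300];o[300:600,:450]=cv2.resize(b,None,fx=2.5,fy=2.5,interpolation=3)[:300];cv2.imwrite("pics/c7.png",o)
E
```

```text
[0.5555 0.1378 0.2871] [ 0.9816  0.1909  0.0036 -0.0002] [ 1.0594 -0.4167  0.3471]
```

View pics/c7.png

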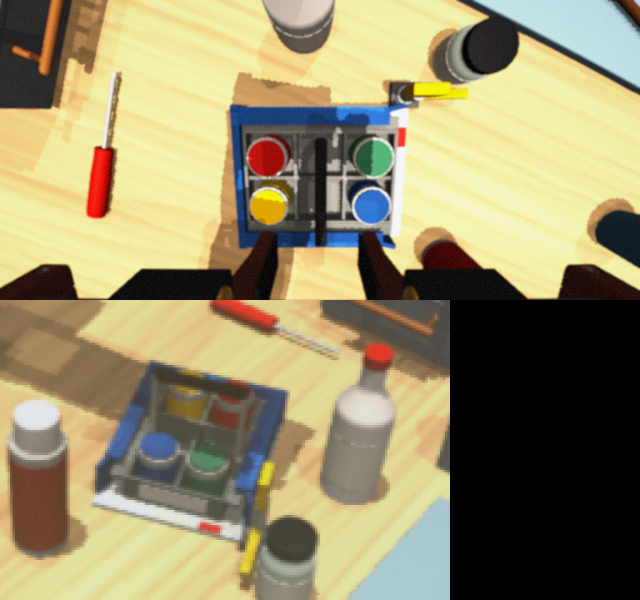

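```bash
python3 - <<'E'
from h import *
im,c=load("w7")
rng={'red':((0,150,80),(8,255,255)),'yel':((18,170,80),(32,255,255)),'grn':((60,80,50),(90,255,255)),'blu':((105,140,60),(120,255,255))}
bx={'red':(240,130,300,190),'yel':(240,180,300,230),'grn':(345,130,400,180),'blu':(350,182,394,228)}
L=[]
for k,(lo,hi) in rng.items():
    B=blobs(im,lo,hi,bx[k]); L.append(onplane(c,[cv2.minEnclosingCircle(B[0])[0]],.07)[0]);
D=todock(L)*1000;print(D.round(1).tolist(),D.mean(0))
m=cv2.inRange(cv2.cvtColor(im,cv2.COLOR_BGR2HSV),np.array((100,120,30)),np.array((125,255,255)))
for r in (150,175,200):
    k=np.where(m[r,220:262])[0]+220; print(r,k.min(),k.max(),(todock(onplane(c,[(k.min()-.5,r),(k.max()+.5,r)],.053))*1000).round(1).tolist(),cv2.cvtColor(im,cv2.COLOR_BGR2HSV)[r,230:256,2].tolist())
k=np.where(m[:,300])[0];k=k[k<140];print(k.min(),k.max(),(todock(onplane(c,[(300,k.min()-.5),(300,k.max()+.5)],.053))*1000).round(1).tolist())
inc([.6888,.0716,.2],23.2)
for y in blobs(im,(20,120,80),(34,255,255),(385,70,480,110),5): print(cv2.boxPoints(cv2.minAreaRect(y)).round(1).tolist())
E
```

```text
[[68.0, -29.6], [67.9, 28.4], [-55.3, -29.7], [-55.3, 27.9]] [ 6.3058 -0.7259]
150 234 241 [[109.1, -36.7], [99.5, -36.7]] [197, 181, 128, 114, 115, 124, 119, 118, 117, 112, 83, 60, 51, 72, 89, 96, 88, 109, 159, 181, 187, 192, 191, 187, 191, 193]
175 235 242 [[109.9, -6.5], [100.1, -6.5]] [210, 207, 207, 187, 125, 121, 122, 123, 153, 191, 207, 182, 116, 62, 96, 159, 179, 151, 98, 69, 83, 81, 83, 85, 87, 92]
200 237 244 [[109.5, 25.0], [99.5, 25.0]] [202, 203, 206, 203, 195, 165, 111, 122, 121, 116, 123, 118, 113, 90, 60, 50, 68, 89, 98, 117, 158, 187, 213, 224, 222, 224]
108 124 [[29.2, -85.3], [29.4, -66.2]]
inc [101.6 111.6  81.9] [-0.0016  0.001  -1.5917] at [0.5529 0.137  0.2821] F [ 0.6467 -0.2197  0.0185] t 18.2
[[412.0, 81.0], [468.0, 81.0], [468.0, 102.0], [412.0, 102.0]]
```

Emit:
{"fn": "drive_tool", "kwargs": {"increments": [[100, 109, 10, 0, 0, -1.59, 45], [100, 109, 10, 0, 0, -1.59, 45], [100, 109, 10, 0, 0, -1.59, 45], [100, 109, 10, 0, 0, -1.59, 45], [100, 109, 10, 0, 0, -1.59, 45], [100, 109, 10, 0, 0, -1.59, 45], [100, 109, 10, 0, 0, -1.59, 45], [100, 109, 10, 0, 0, -1.59, 45], [100, 109, 10, 0, 0, -1.59, 45], [100, 109, 10, 0, 0, -1.59, 45]]}}

```text
time_s: 19.2
ee_pos: [0.6862, 0.0733, 0.2705]
eef_rot: [0.586, 0.811, -0.001, -0.002]
contact_force: [-0.5, -0.4, 1.0]
width: 0.045
grip_force: 0.0
```

Emit:
{"fn": "drive_tool", "kwargs": {"increments": [[0, 0, 0, 0, 0, -0.09, 45], [0, 0, 0, 0, 0, -0.09, 45], [0, 0, 0, 0, 0, -0.09, 45]]}}

```text
time_s: 19.5
ee_pos: [0.6866, 0.0733, 0.2716]
eef_rot: [0.552, 0.834, -0.001, -0.001]
contact_force: [0.1, 0.1, 0.2]
width: 0.0451
grip_force: 0.0
```

```bash
python3 - <<'E'
from h import *
im,c=snap("wrist","w8"); inc([.6888,.0716,.0965],23.2)
for y in blobs(im,(18,120,80),(36,255,255),(200,80,420,260),20): print(cv2.contourArea(y),cv2.boxPoints(cv2.minAreaRect(y)).round(1).tolist())
print('fin top expected px',proj(c,[[.6888,.0716,.11]]))
E
```

```text
inc [ -2.5   1.5 175.5] [-0.0019 -0.0007 -0.0042] at [0.6868 0.0734 0.272 ] F [-0.6964 -0.5705  0.5512] t 19.55
769.0 [[306.0, 231.10000610351562], [311.79998779296875, 167.5], [333.6000061035156, 169.5], [327.79998779296875, 233.10000610351562]]
27.5 [[330.70001220703125, 205.89999389648438], [336.3999938964844, 188.8000030517578], [341.79998779296875, 190.60000610351562], [336.1000061035156, 207.6999969482422]]
fin top expected px [[317.9748 193.3925]]
```

Emit:
{"fn": "drive_tool", "kwargs": {"increments": [[-2.5, 1.5, 50, -0.002, -0.001, -0.004, 45], [-2.5, 1.5, 100, -0.002, -0.001, -0.004, 45], [-2.5, 1.5, 140, -0.002, -0.001, -0.004, 45], [-2.5, 1.5, 165, -0.002, -0.001, -0.004, 45], [-2.5, 1.5, 175, -0.002, -0.001, -0.004, 45], [-2.5, 1.5, 175, -0.002, -0.001, -0.004, 30], [-2.5, 1.5, 175, -0.002, -0.001, -0.004, 5], [-2.5, 1.5, 175, -0.002, -0.001, -0.004, 5], [-2.5, 1.5, 175, -0.002, -0.001, -0.004, 5], [-2.5, 1.5, 175, -0.002, -0.001, -0.004, 5]], "squeeze": 12}}

```text
time_s: 20.55
ee_pos: [0.689, 0.0711, 0.0998]
eef_rot: [0.55, 0.835, -0.0, 0.001]
contact_force: [-5.1, -3.4, 6.1]
width: 0.0119
grip_force: 12.0
```

Emit:
{"fn": "drive_tool", "kwargs": {"increments": [[0, 0, 0, 0, 0, 0, 5], [0, 0, 0, 0, 0, 0, 5], [0, 0, 0, 0, 0, 0, 5]]}}

```text
time_s: 20.85
ee_pos: [0.6889, 0.0711, 0.0998]
eef_rot: [0.55, 0.835, -0.0, 0.001]
contact_force: [-5.3, -1.8, 7.1]
width: 0.0119
grip_force: 12.0
```

Emit:
{"fn": "drive_tool", "kwargs": {"increments": [[0, 0, 0, 0, 0, 0.14, 5], [0, 0, 0, 0, 0, 0.28, 5], [0, 0, 0, 0, 0, 0.42, 5], [0, 0, 0, 0, 0, 0.56, 5], [0, 0, 0, 0, 0, 0.7, 5], [0, 0, 0, 0, 0, 0.84, 5], [0, 0, 0, 0, 0, 0.98, 5], [0, 0, 0, 0, 0, 1.12, 5], [0, 0, 0, 0, 0, 1.26, 5], [0, 0, 0, 0, 0, 1.4, 5]]}}

```text
time_s: 21.85
ee_pos: [0.6883, 0.0713, 0.0998]
eef_rot: [0.959, 0.282, -0.0, 0.0]
contact_force: [-7.8, -0.5, 9.0]
width: 0.012
grip_force: 12.0
```

Emit:
{"fn": "drive_tool", "kwargs": {"increments": [[0, 0, 0, 0, 0, 0.1, 5], [0, 0, 0, 0, 0, 0.17, 5], [0, 0, 0, 0, 0, 0.2, 5], [0, 0, 0, 0, 0, 0.23, 5], [0, 0, 0, 0, 0, 0.23, 5]]}}

```text
time_s: 22.35
ee_pos: [0.6884, 0.0715, 0.0998]
eef_rot: [0.985, 0.173, -0.0, 0.0]
contact_force: [-6.9, -0.5, 8.4]
width: 0.0126
grip_force: 12.2
```

```bash
python3 - <<'E'
from h import *
s=bot.state();q=s['eef_rot'];print(np.degrees(2*np.arctan2(q[1],q[0]))-90,s['contact_force'],s['torque'])
E
```

```text
-70.08628785475176 [-6.9045 -0.4927  8.4355] [-0.1348  1.3103  0.2467]
```

Emit:
{"fn": "drive_tool", "kwargs": {"increments": [[0, 0, 0, 0, 0, 0, 16], [0, 0, 0, 0, 0, 0, 30], [0, 0, 0, 0, 0, 0, 40], [0, 0, -20, 0, 0, 0, 45], [0, 0, -60, 0, 0, 0, 45], [0, 0, -110, 0, 0, 0, 45], [0, 0, -150, 0, 0, 0, 45], [0, 0, -165, 0, 0, 0, 45], [0, 0, -165, 0, 0, 0, 45]]}}

```text
time_s: 23.25
ee_pos: [0.6905, 0.0718, 0.2661]
eef_rot: [0.985, 0.173, 0.004, 0.0]
contact_force: [-0.2, 0.4, -0.4]
width: 0.0453
grip_force: 0.0
```

```bash
python3 - <<'E'
from h import *
im,c=snap("wrist","w9");snap("scene","s9")
b=cv2.imread("pics/s9.png")[100:340,150:450]
o=np.zeros((600,560,3),'uint8');o[:240]=im[60:300,40:600];o[240:600,:450]=cv2.resize(b,None,fx=1.5,fy=1.5,interpolation=3);cv2.imwrite("pics/c9.png",o)
for y in blobs(im,(18,120,80),(36,255,255),(285,140,350,260),20): print(cv2.contourArea(y),cv2.boxPoints(cv2.minAreaRect(y)).round(1).tolist())
h=cv2.cvtColor(im,cv2.COLOR_BGR2HSV);pts=[]
for v in range(174,232,4):
    k=np.where((h[v,290:345,0]>17)&(h[v,290:345,0]<36)&(h[v,290:345,1]>200))[0]+290
    if len(k): pts.append((float(k.mean()),v,int(h[v,int(k.mean()),0])));
for nm,z,S in(('fin',.11,[p for p in pts if p[2]<26]),('arm',.031,[p for p in pts if p[2]>=26])):
    if len(S)>2:
        D=todock(onplane(c,[p[:2] for p in S],z))*1000; print(nm,D[[0,-1]].round(1).tolist(),'deg from dock y',np.degrees(np.arctan(-np.polyfit(D[:,1],D[:,0],1)[0])))
E
```

```text
608.5 [[308.79998779296875, 170.1999969482422], [321.6000061035156, 169.5], [325.1000061035156, 232.8000030517578], [312.29998779296875, 233.5]]
54.5 [[333.79998779296875, 176.60000610351562], [335.70001220703125, 170.89999389648438], [350.3999938964844, 175.8000030517578], [348.5, 181.5]]
fin [[-102.2, -122.6], [-102.3, -86.5]] deg from dock y 0.5675612915218377
arm [[-102.0, -57.0], [-102.6, -35.6]] deg from dock y 0.7527358451215795
```

View pics/c9.png

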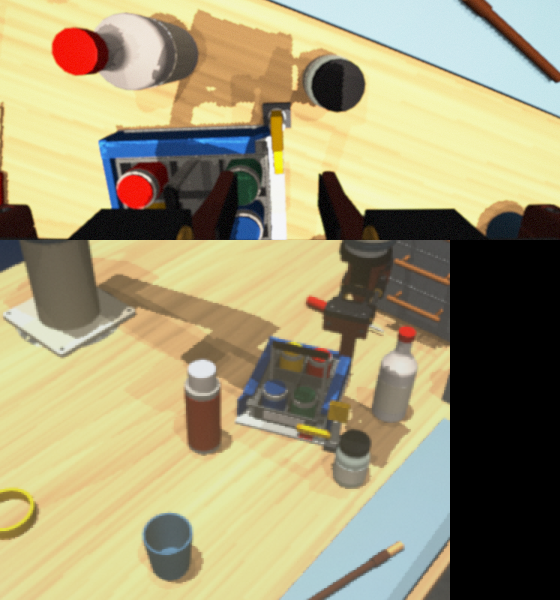

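```bash
python3 -c "
from cell import bot
print(bot.state()['time_s']); print(bot.close_job())"
```

```text
23.35
the job is handed in; nothing more can be done
None
```

The tray is home against the back stop with its white-label end facing out and all four tins upright. The catch is turned back across the mouth to its stop. The other bench items were not touched, and the job was handed in at 23.4 s.

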